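# Fit a new vent filter to the analyser's rinse tank

## Robot

A 6-joint arm with a two-finger parallel gripper is mounted at the origin on the work surface. World frame = base frame: x ahead of the robot, y to its left, z up, the work surface at z = 0. Lengths are in m, angles in degrees, forces in N, time in s.
With the tool pointing down it reaches from about 0.3 to 0.95 m from the base axis. Payload 3.1 kg.
Tool frame: the origin (TCP) lies midway between the tips of the shut fingers; the grasp point (between the pads) lies 19 mm behind it (ctrl.grasp_offset is the distance from the TCP to the grasp point, in m); z points along the fingers, y is the line along which they close (so a half turn about z gives the same grasp; the last joint's range is limited). The gripper opens to 85 mm and grips with 20 to 120 N. Pads are 22 mm wide; open, the fingers measure 114 mm over their backs; the gripper's body (76 mm by 85 mm) begins 54 mm behind the grasp point. The pads swing forward as they close: fully open they stand 13 mm farther back than shut.
Start: joints at [-78.478, 17.653, 93.61, -0, 68.738, -3.994], TCP at [0.167, -0.602, 0.194] pointing down, gripper open.
Joint ranges: [-175.34, 175.34], [-45.06, 112.39], [2.9, 150.54], [-68.45, 248.45], [3.09, 151.38], [-168.51, 168.51]. Speed limits (degrees/s): [159.86, 159.86, 180, 180, 180, 180].

## Interface

Orientations are given as a 3x3 rotation matrix whose columns are the frame's x, y, z axes.
In Python, from bench import ctrl gives the robot as it stands.
- The arm moves only by the tool play_rows, never from a script. Its argument "deltas" is a list of rows, each a list of 4 numbers: the shift along the tool's x, y, z in m, then the turn about the tool's z in degrees. A call has 1 to 8 rows; each row shifts and turns the commanded pose from where the row before left it, along the tool's axes as they then stand; what a row does not reach is not made up. A row lasts 1/8 s, in which the tool goes at most 62.5 mm and 10.7 degrees, less where a joint would pass 70% of its speed; a pose out of reach is approached as far as the arm can. A call with a gripper value outside its range is refused whole. "gripper" is the opening, from 0 (shut) to 1 (fully open), set as the call begins (left out, the last holds). The fingers move at their own pace and stop on an object; the grip force is fixed at half the most. Time passes only in rows, so rows that do not move let the fingers close. It gives the time, the measured TCP pose, the force, the opening and the grip force at its end, in the units of the state.
- ctrl.get_obs(): the state, without advancing time (a new reading comes with each control period).
- ctrl.camera(name): name is "side" or "top" or "wrist"; returns a dict with "image" (420x560x3 uint8, red, green, blue), "z_map" (420x560 float32, m along the optical axis (not along the pixel's ray), 0 where there is no reading), "fx", "fy", "cx", "cy" (pixels), "distortion" ([k1, k2, p1, p2, k3] as OpenCV has them; the pictures are not rectified), "extrinsics" (4x4, takes a point from world to camera coordinates); the wrist camera has in their place "hand_eye" (4x4, takes a point from camera to tool coordinates, whose origin is the TCP and whose axes are the flange's). Camera axes: x right, y down, z forward; pixel columns grow to the right and rows downward; lengths in m; the calibration is good to about 2 mm. A picture is of the moment at which its call begins: read the wrist's pose just before it.
- ctrl.job_done(): hands the job in; it is judged then, once.
The state is a dict: "time_s": time; "qpos": joint angles; "joint_vel": joint speeds; "tau": joint torques, N m; "position": TCP position; "orientation": TCP orientation; "ft_force": force on the tool from outside, world axes, zero at the start; "moment": the same for the moment, N m; "gripper_width": finger opening in m; "grip_force": force on a finger pad.
Only numpy, scipy, OpenCV 4.12 (cv2) and the standard library are available. Lean on these libraries where they do the work, as an engineer would, in place of code of your own. Each camera call takes 0.05 s, during which the arm holds its last target. There are 200 camera calls.

## Task

Fit the new white-and-blue vent filter to the rinse tank: push its stem steadily, without ramming, into the push-to-lock coupling until it latches and is fully home, then give it a firm but brief upward tug (about 10 N) to prove that it is locked, and let go. Only then open the vent valve, swinging its red lever a full quarter turn until it lies in line with the manifold. Leave the used brown filter and everything else on the bench alone.

Things in the scene. Friction and masses are not known exactly. Their poses are not given: they have to be found in the camera images.
- filter_mid (a point): New vent filter, loose, 50 to 85 g, upright in one of the stand's two holes: white ribbed capsule, 38 mm diameter, 50 mm tall, with blue bands, a blue stem below and a blue boss (18 mm wide, 6 mm tall) on top. This point is the capsule's centre, on the axis, z up: the capsule spans 25 mm either way of it. Round: its yaw does not matter. The brown one in the other hole is the used filter.
- filter_tip (a point): Tip of the new filter's stem, on the axis, 69 mm below filter_mid, z up. Stem, from the tip up: cone growing from 6 to 14 mm diameter over 7 mm, land of 14 mm diameter 13 mm long, groove of 7 mm diameter 7 mm long, then 14 mm diameter up to the capsule's flat underside, 44 mm above the tip.
- stand: White stand, fixed, block 70 x 160 x 50 mm (its x, y, z), origin at the centre of its underside. Two upright through holes, 19 mm wide, 45 mm either side of its centre along its own y; the filters' stems hang in them and the capsules rest on its top, 50 mm above the bench. The new filter may stand in either hole.
- used_filter: Used vent filter, brown, same shape and size as the new one, upright in the stand's other hole; origin at the tip of its stem. Leave it.
- tank: Rinse tank, fixed, pale box 180 x 260 x 110 mm (its x, y, z), origin at the centre of its underside, front to -x. On top a grey manifold, 42 x 176 x 24 mm (top 134 mm above the bench), lies along the tank's y, 20 mm to the front of the middle; on it stand the coupling (tank y -55 mm) and the vent valve with red lever (tank y +55 mm). Blue filler cap, 18 mm tall, on top at tank x +55, y +90 mm.
- coupling_mouth (a point): Centre of the open mouth of the white push-to-lock coupling, on its upright axis at the top rim, 186 mm above the bench; z up, x and y as the tank's. Bore 15.2 mm. A solid stop ends the stroke somewhere between 26 and 40 mm below the mouth, depending on the insert and seals fitted inside: it cannot be seen or measured from outside, only felt, as a steep rise of force.
- coupling: The coupling, round, 28 to 33 mm outer diameter, 52 mm tall, fixed; origin at the centre of its foot, axes as the tank's. Riding past its latch takes about 3 to 6 N of push; the load drops at the click, 1.5 mm before the stop. Once latched the filter has 1.5 to 2 mm of upward play and then holds; a tug over 16 N would harm the latch. It cracks if pressed harder than 30 N.
- latch (a joint): Travel of the coupling's sprung steel latch plate, m: 0 at rest and again when snapped into the stem's groove, about 0.002 while the stem's land holds it aside. The plate is inside the coupling, out of sight.
- valve_lever (a joint): Angle of the red vent-valve lever, rad: 0 to 0.15 at the start (shut, crosswise, pointing to the tank's front, -x), pi/2 fully open at its end stop (in line with the manifold, pointing along the tank's +y, away from the coupling). It turns clockwise seen from above about valve_axis and stays where it is left; friction about 0.1 N m.
- valve_axis (a point): Point on the upright turning axis of the red lever, at the lever's mid height, 152.5 mm above the bench; x and y as the tank's.
- lever_end (a point): Point on the red lever, 62 mm out from its axis at its mid height, 152.5 mm above the bench. The lever's red grip is 16 mm wide, 10 mm tall and runs from 22 to 72 mm out from the axis; below it are 13 mm of free room above the manifold's level and 37 mm above the tank's top.
- tube_rack: Blue rack of capped blood tubes, 70 x 200 mm, 94 mm tall, loose, origin under its centre. Leave it.
- scanner: Pale grey hand-held barcode scanner, about 160 x 62 x 40 mm, lying, loose. Leave it.
- reagent: White reagent bottle with blue cap, 68 mm diameter, 135 mm tall, loose. Leave it.
- marker: Black marker, 15 mm diameter, 130 mm long, lying, loose. Leave it.
- beaker: Clear plastic beaker, 70 mm wide, 90 mm tall, loose. Leave it.
Mind the look-alikes: they are no part of the job. What is shaped like the part that bears filter_mid but green is not meant.

How it is judged:
By the outcome, as a careful person would: the job done as asked, in the order asked, and still so for the second after the job is handed in, with the robot touching nothing.
It also fails if it takes over 64 s, if anything falls off the work surface, if the arm or the gripper's body presses on something with over 40 N, if the wrist force passes 120 N, or if a joint passes its speed limit or range.

## Working session

There is one attempt and no reset: what is moved stays moved. The work goes in short steps, Python scripts to look and compute and a tool call to move; the robot and the scene stay as the last step left them, time stands still between calls to the robot, and variables do not carry over. Pictures are saved under pics/ and viewed, at most 10 in all, crops included, and the job is handed in when it is done.

Besides the shell and the picture viewer there is one more tool, called as name(argument=value, ...), one argument or row to a line, values as JSON. play_rows: Moves the arm, as the interface text tells. Its arguments: {"type":"object","properties":{"deltas":{"type":"array"},"gripper":{"type":"number"}},"required":["deltas"]}

```bash
mkdir -p pics; cat > h.py <<'E'
import numpy as np, cv2
from bench import ctrl
def cam(n):
    o=ctrl.get_obs(); c=ctrl.camera(n)
    K=np.array([[c['fx'],0,c['cx']],[0,c['fy'],c['cy']],[0,0,1.]]); D=np.array(c['distortion'],float)
    if n=='wrist':
        T=np.eye(4);T[:3,:3]=np.array(o['orientation']);T[:3,3]=o['position'];W=T@np.array(c['hand_eye'])
    else: W=np.linalg.inv(np.array(c['extrinsics']))
    return dict(img=c['image'],z=c['z_map'],K=K,D=D,W=W)
def save(c,f): cv2.imwrite('pics/'+f,cv2.cvtColor(c['img'],cv2.COLOR_RGB2BGR))
def ray(c,uv):
    p=cv2.undistortPoints(np.array(uv,float).reshape(-1,1,2),c['K'],c['D']).reshape(-1,2)
    d=np.c_[p,np.ones(len(p))]@c['W'][:3,:3].T
    return c['W'][:3,3],d
def plane(c,uv,z):
    o,d=ray(c,uv); return o+d*((z-o[2])/d[:,2])[:,None]
def cloud(c):
    h,w=c['z'].shape; u,v=np.meshgrid(np.arange(w),np.arange(h))
    o,d=ray(c,np.stack([u,v],-1).reshape(-1,2)); P=(o+d*c['z'].reshape(-1,1)).reshape(h,w,3); P[c['z']==0]=np.nan
    return P
E
python3 - <<'E'
from h import *
for n in('top','side','wrist'):
    c=cam(n); save(c,n+'0.png'); print(n,c['W'].round(3).tolist(),c['K'][0,0])
o=ctrl.get_obs();print(o)
E
```

```text
top [[0.012, -0.988, 0.156, 0.259], [-1.0, -0.009, 0.016, -0.003], [-0.014, -0.156, -0.988, 1.499], [0.0, 0.0, 0.0, 1.0]] 446.2308334981152
side [[0.997, -0.027, 0.067, 0.389], [-0.07, -0.577, 0.813, -1.018], [0.017, -0.816, -0.578, 0.867], [0.0, 0.0, 0.0, 1.0]] 454.97539173286344
wrist [[0.268, -0.93, -0.25, 0.231], [-0.963, -0.26, -0.068, -0.584], [-0.001, 0.26, -0.966, 0.373], [0.0, 0.0, 0.0, 1.0]] 316.40830460082003
{'time_s': 0.15, 'qpos': array([-7.84768715e+01,  1.76934735e+01,  9.36730306e+01,  3.54893353e-04,
        6.87395586e+01, -3.99223300e+00]), 'joint_vel': array([ 0.00203357, -0.14751131, -0.24370629, -0.05688204, -0.00064973,
        0.09631938]), 'tau': array([-1.18860980e-04, -4.15803516e+01, -2.77146542e+01, -9.30932242e-05,
        6.04586894e-03,  5.61510859e-06]), 'position': array([ 0.16702838, -0.60151001,  0.19260413]), 'orientation': array([[ 9.63559396e-01,  2.67494218e-01, -3.64134503e-04],
       [ 2.67494432e-01, -9.63557697e-01,  1.81498419e-03],
       [ 1.34633174e-04, -1.84624902e-03, -9.99998287e-01]]), 'ft_force': array([ 0.11171241, -0.39102096, -0.13664839]), 'moment': array([ 0.00097005, -0.00716805,  0.03604692]), 'grip_force': 0.0, 'gripper_width': 0.08555465532072642}
```

View pics/top0.png

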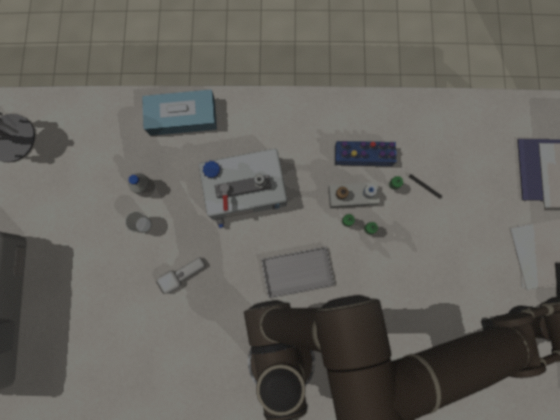

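View pics/side0.png

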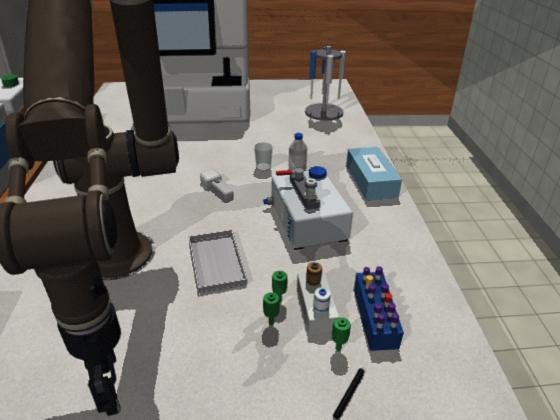

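The top view shows the new filter (white, blue boss) at (371,190) and the used brown one at (343,193). The green look-alikes are at (397,183), (348,220) and (371,228). The coupling is at (259,181), and the valve at (224,188) has its lever end at (225,207). In the side view the new filter is at (322,299), the brown one at (314,272), and the green ones at (280,282), (271,304) and (341,330). I choose the white/blue one and check it in a close crop.

```bash
python3 - <<'E'
from h import *
t=cam('top'); s=cam('side')
a=cv2.resize(t['img'][140:230,190:415],None,fx=3.5,fy=3.5,interpolation=cv2.INTER_CUBIC)
b=cv2.resize(s['img'][150:350,240:400],None,fx=1.4,fy=1.4,interpolation=cv2.INTER_CUBIC)
b2=cv2.resize(s['img'][255:345,260:360],None,fx=2.8,fy=2.8,interpolation=cv2.INTER_CUBIC)
b3=cv2.resize(s['img'][160:245,260:360],None,fx=2.8,fy=2.8,interpolation=cv2.INTER_CUBIC)
H=np.zeros((580,790,3),np.uint8);H[:a.shape[0],:a.shape[1]]=a[:,:790];H[320:320+b2.shape[0],:b2.shape[1]]=b2;H[320:320+b3.shape[0],300:300+b3.shape[1]]=b3
save(dict(img=H),'crop.png')
P=cloud(t)
def med(m,n): 
    q=P[m]; print(n,m.sum(),np.nanmedian(q,0).round(4))
hsv=cv2.cvtColor(t['img'],cv2.COLOR_RGB2HSV)
uv=[[371,190],[343,193],[259,181],[224,188]]
for (p,z) in zip(uv,[.106,.106,.186,.16]): print(p,plane(t,[p],z).round(4), P[p[1],p[0]].round(3))
red=(cv2.inRange(hsv,(0,130,80),(8,255,255))|cv2.inRange(hsv,(172,130,80),(180,255,255)))>0
red[:180]=0;red[220:]=0;red[:,:205]=0;red[:,250:]=0
v,u=np.nonzero(red); L=plane(t,np.c_[u,v],.1575); print('lever',len(u),L.mean(0),L.min(0),L.max(0))
m=np.zeros(red.shape,bool);m[145:235,190:300]=True
m&=(P[...,2]>.1)&(P[...,2]<.118); q=P[m][:,:2].astype(np.float32); print('tank',cv2.minAreaRect(q),len(q))
m=np.zeros(red.shape,bool);m[170:215,320:385]=True
m&=(P[...,2]>.04)&(P[...,2]<.06); q=P[m][:,:2].astype(np.float32); print('stand',cv2.minAreaRect(q),len(q))
m=np.zeros(red.shape,bool);m[165:200,360:382]=True
med(m&(P[...,2]>.09),'new');m[:]=0;m[165:200,245:275]=True; med(m&(P[...,2]>.17),'coup')
E
```

```text
[371, 190] [[ 0.5467 -0.2808  0.106 ]] [ 0.546 -0.28   0.108]
[343, 193] [[ 0.5362 -0.1915  0.106 ]] [ 0.536 -0.191  0.107]
[259, 181] [[0.5548 0.0716 0.186 ]] [0.562 0.073 0.155]
[224, 188] [[0.5379 0.1802 0.16  ]] [0.538 0.18  0.161]
lever 41 [0.49547442 0.17639891 0.1575    ] [0.47301452 0.17253596 0.1575    ] [0.51340436 0.18285892 0.1575    ]
tank ((0.5702008008956909, 0.12997838854789734), (0.18126854300498962, 0.2600802779197693), 11.382099151611328) 3293
stand ((0.5450112819671631, -0.2368035912513733), (0.07187792658805847, 0.1611909121274948), 4.144168853759766) 754
new 112 [ 0.5474 -0.2806  0.0997]
coup 86 [0.561  0.072  0.1814]
```

View pics/crop.png

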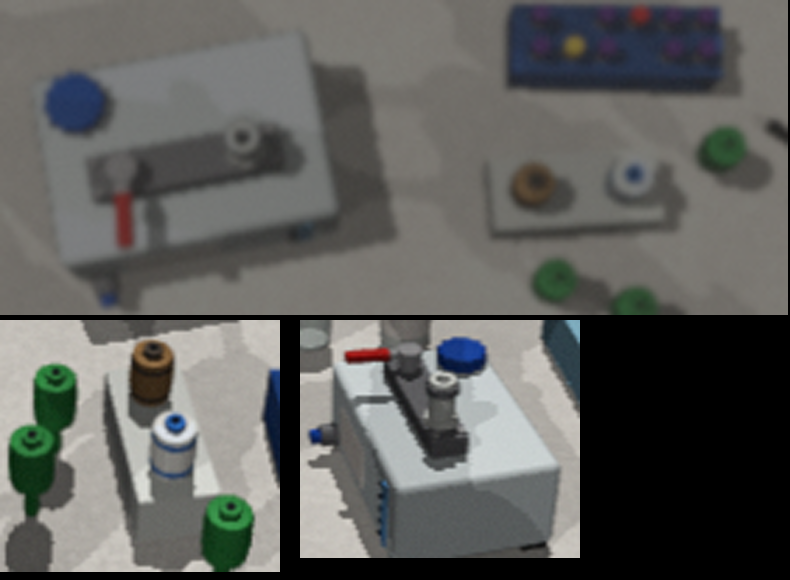

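The crop confirms the white capsule with blue bands and boss, in the stand's right-hand (-y) hole. The coupling sits at the right end of the manifold and the red lever points to the front. First I turn the tool, then go over the filter.

play_rows(
  deltas=[
    [0,0,-0.004,-9.8],
    [0,0,-0.004,-9.8],
    [0,0,-0.004,-9.8],
    [0,0,-0.004,-9.8],
    [0,0,-0.004,-9.8],
    [0,0,-0.004,-9.8],
    [0,0,-0.004,-9.8],
    [0,0,-0.004,-9.8],
  ],
  gripper=0.7,
)

```text
time_s: 1.25
position: [0.1671, -0.6021, 0.2255]
orientation: [[-0.074, 0.997, -0.0], [0.997, 0.074, 0.0], [0.0, -0.0, -1.0]]
ft_force: [0.3, -0.1, 0.1]
gripper_width: 0.0599
grip_force: 0.0
```

play_rows(
  deltas=[
    [0.02,0.027,0,0],
    [0.032,0.044,0,0],
    [0.036,0.05,0,0],
    [0.036,0.05,0,0],
    [0.036,0.05,0,0],
    [0.036,0.05,0,0],
    [0.036,0.05,0,0],
    [0.03,0.041,0,0],
  ],
)

```text
time_s: 2.25
position: [0.512, -0.3143, 0.2256]
orientation: [[-0.069, 0.998, 0.0], [0.998, 0.069, -0.0], [-0.0, 0.0, -1.0]]
ft_force: [0.5, -1.1, 0.1]
gripper_width: 0.0604
grip_force: 0.0
```

play_rows(
  deltas=[
    [0.02,0.025,0,0],
    [0.011,0.014,0,0],
    [0,0,0,0],
    [0,0,0,0],
  ],
)

```text
time_s: 2.75
position: [0.5463, -0.2835, 0.2254]
orientation: [[-0.067, 0.998, -0.001], [0.998, 0.067, -0.0], [-0.0, -0.001, -1.0]]
ft_force: [0.3, 0.2, -1.1]
gripper_width: 0.06
grip_force: 0.0
```

```bash
cat > w.py <<'E'
from h import *
import sys
c=cam('wrist'); save(c,sys.argv[1]); o=ctrl.get_obs()
print(o['position'],o['orientation'].round(4).tolist(),o['ft_force'],o['gripper_width'],o['time_s'],ctrl.grasp_offset)
P=cloud(c); hsv=cv2.cvtColor(c['img'],cv2.COLOR_RGB2HSV)
E
cat > w1.py <<'E'
from w import *
b=cv2.inRange(hsv,(100,110,40),(130,255,255))
n,l,st,ce=cv2.connectedComponentsWithStats(b)
for i in range(1,n):
    if st[i,4]>60: print(st[i],ce[i].round(1),np.nanmedian(P[l==i],0).round(4),plane(c,[ce[i]],.106).round(4))
E
python3 w1.py wa.png
```

```text
[ 0.54621619 -0.28360809  0.22551904] [[-0.0669, 0.9978, -0.0007], [0.9978, 0.0669, -0.0003], [-0.0003, -0.0007, -1.0]] [ 0.70864631  0.40316714 -0.34026602] 0.05973061015748557 2.8 0.0187
[ 353   91  105  180 9791] [398.8 173.4] [ 0.6764 -0.2589  0.06  ] [[ 0.6622 -0.2555  0.106 ]]
[274 183  17  17 211] [282.2 191. ] [ 0.5528 -0.2798  0.106 ] [[ 0.5525 -0.2802  0.106 ]]
```

View pics/wa.png

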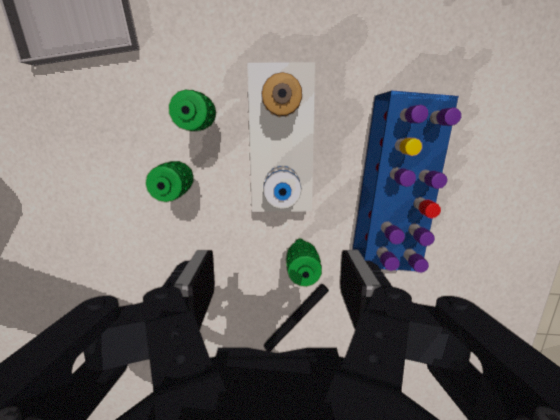

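The wrist view shows the new filter's boss at (282,191), the brown one at (282,94), and the nearest green one at (303,262), clear of the fingers. I descend partway and recheck.

play_rows(
  deltas=[
    [0.001,0.002,0.02,0],
    [0.001,0.002,0.03,0],
    [0.001,0.001,0.025,0],
    [0,0,0.01,0],
    [0,0,0,0],
    [0,0,0,0],
  ],
)

```text
time_s: 3.55
position: [0.5527, -0.2799, 0.1416]
orientation: [[-0.068, 0.998, 0.002], [0.998, 0.068, -0.001], [-0.001, 0.002, -1.0]]
ft_force: [0.8, 0.6, 1.0]
gripper_width: 0.0596
grip_force: 0.0
```

```bash
cat >> w1.py <<'E'
m=(P[...,2]>.085)&(P[...,2]<.103)&(np.hypot(P[...,0]-.55,P[...,1]+.281)<.03)
q=P[m]; print('cap',len(q),(q[:,:2].min(0)+q[:,:2].max(0))/2,np.ptp(q[:,:2],axis=0))
E
python3 w1.py wb.png
```

```text
[ 0.55288677 -0.2799093   0.14193382] [[-0.0681, 0.9977, 0.0022], [0.9977, 0.0681, -0.0013], [-0.0015, 0.0021, -1.0]] [-0.08298515  0.02801735  0.07951246] 0.059711619529523696 3.6 0.0187
[  367    84   140   223 15338] [427.5 182.3] [ 0.6758 -0.2511  0.06  ] [[ 0.6562 -0.2461  0.106 ]]
[263 208  24  24 387] [274.8 219.2] [ 0.5524 -0.2794  0.106 ] [[ 0.5525 -0.2798  0.106 ]]
cap 1627 [ 0.55222997 -0.28033149] [0.03943643 0.03768493]
```

View pics/wb.png

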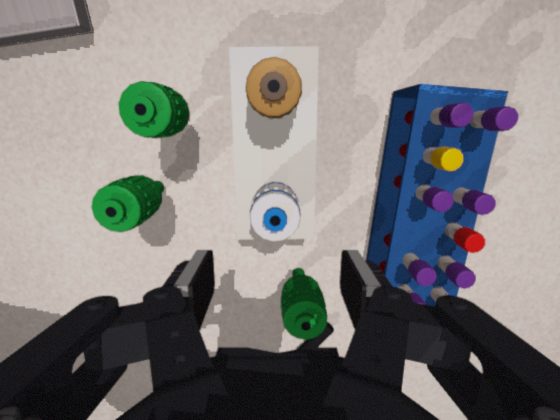

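The boss is at (275,219) and the capsule is centred between the fingers, agreeing with the first look to under 1 mm. Now I descend and grip.

play_rows(
  deltas=[
    [0,0,0.015,0],
    [0,-0.0005,0.025,0],
    [0,0,0.022,0],
    [0,0,0.014,0],
    [0,0,0.008,0],
    [0,0,0.002,0],
    [0,0,0,0],
  ],
)

```text
time_s: 4.47
position: [0.552, -0.2795, 0.0551]
orientation: [[-0.068, 0.998, 0.001], [0.998, 0.068, -0.001], [-0.001, 0.001, -1.0]]
ft_force: [0.5, 0.6, -0.3]
gripper_width: 0.06
grip_force: 0.0
```

play_rows(
  deltas=[
    [0,0,0,0],
    [0,0,0,0],
    [0,0,0,0],
    [0,0,0,0],
    [0,0,0,0],
    [0,0,0,0],
    [0,0,0,0],
  ],
  gripper=0,
)

```text
time_s: 5.35
position: [0.5522, -0.2798, 0.0559]
orientation: [[-0.068, 0.998, 0.002], [0.998, 0.068, -0.001], [-0.001, 0.001, -1.0]]
ft_force: [-1.1, -0.3, 5.8]
gripper_width: 0.035
grip_force: 59.4
```

play_rows(
  deltas=[
    [0,0,-0.008,0],
    [0,0,-0.02,0],
    [0,0,-0.035,0],
    [0,0,-0.04,0],
    [0,0,-0.04,0],
    [0,0,-0.04,0],
    [0,0,-0.025,0],
    [0,0,-0.006,0],
  ],
)

```text
time_s: 6.35
position: [0.5527, -0.2799, 0.2722]
orientation: [[-0.068, 0.998, 0.005], [0.998, 0.068, -0.003], [-0.003, 0.004, -1.0]]
ft_force: [-0.7, -0.5, 0.2]
gripper_width: 0.0344
grip_force: 60.2
```

play_rows(
  deltas=[
    [0.02,0.002,0,0],
    [0.035,0.004,0,0],
    [0.045,0.004,0,0],
    [0.05,0.005,0,0],
    [0.045,0.004,0,0],
    [0.035,0.004,0,0],
    [0.02,0.002,0,0],
    [0,0,0,0],
  ],
)

```text
time_s: 7.35
position: [0.5585, -0.0267, 0.2674]
orientation: [[-0.071, 0.997, -0.002], [0.997, 0.071, -0.0], [0.0, -0.002, -1.0]]
ft_force: [0.3, -0.4, -1.1]
gripper_width: 0.0343
grip_force: 60.2
```

play_rows(
  deltas=[
    [0,0,0,0],
    [0,0,0,0],
  ],
)

```text
time_s: 7.6
position: [0.5593, -0.0293, 0.2684]
orientation: [[-0.067, 0.998, -0.0], [0.998, 0.067, -0.0], [-0.0, -0.0, -1.0]]
ft_force: [0.4, -0.6, -1.1]
gripper_width: 0.0346
grip_force: 60.2
```

```bash
cat > w2.py <<'E'
from w import *
m=(P[...,2]>.179)&(P[...,2]<.195)&(np.hypot(P[...,0]-.561,P[...,1]-.072)<.025)
q=P[m]; print('coup',len(q),(q[:,:2].min(0)+q[:,:2].max(0))/2,np.ptp(q[:,:2],axis=0))
v,u=np.nonzero(m); print('px',u.min(),u.max(),v.min(),v.max())
R=plane(c,np.c_[u,v],.186); print('plane',cv2.minEnclosingCircle(R[:,:2].astype(np.float32)))
# tool-frame vector
d=np.r_[(R[:,:2].min(0)+R[:,:2].max(0))/2,.186]-o['position']; print('tool',(o['orientation'].T@d).round(4))
s=cam('side'); save(s,sys.argv[1][:-4]+'s.png')
E
python3 w2.py wc.png
```

```text
[ 0.55938211 -0.029338    0.26849167] [[-0.0665, 0.9978, -0.0002], [0.9978, 0.0665, -0.0003], [-0.0003, -0.0002, -1.0]] [-0.75481423 -0.54314821 -0.88144555] 0.03467423200053353 7.65 0.0187
coup 1160 [0.56522132 0.07258637] [0.0334313  0.03394948]
px 270 312 54 100
plane ((0.564643383026123, 0.07164062559604645), 0.017023270949721336)
tool [0.1005 0.0123 0.0825]
```

View pics/wc.png

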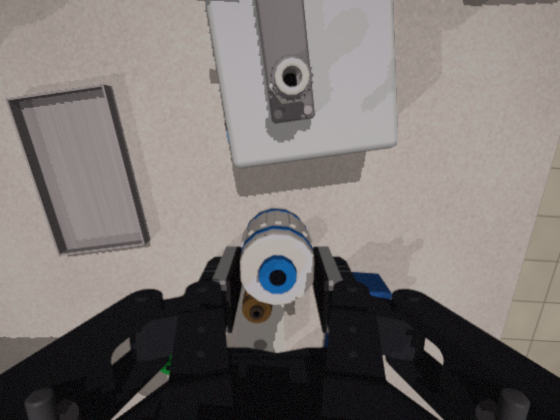

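The wrist view shows the filter held with its boss at (277,274) and the coupling mouth at (291,76). I move over the mouth and lower to just above it, then check from the side.

play_rows(
  deltas=[
    [0.015,0.002,0,0],
    [0.025,0.003,0,0],
    [0.028,0.003,0,0],
    [0.022,0.003,0.004,0],
    [0.011,0.001,0.008,0],
    [0,0,0.008,0],
    [0,0,0.003,0],
    [0,0,0,0],
  ],
)

```text
time_s: 8.7
position: [0.5642, 0.0727, 0.245]
orientation: [[-0.067, 0.998, -0.001], [0.998, 0.067, -0.0], [-0.0, -0.001, -1.0]]
ft_force: [0.4, -0.2, -0.1]
gripper_width: 0.0344
grip_force: 60.2
```

play_rows(
  deltas=[
    [0,0,0,0],
    [0,0,0,0],
  ],
)

```text
time_s: 8.95
position: [0.5648, 0.0731, 0.246]
orientation: [[-0.068, 0.998, 0.001], [0.998, 0.068, 0.0], [-0.0, 0.001, -1.0]]
ft_force: [-0.6, 0.5, -0.8]
gripper_width: 0.0344
grip_force: 60.2
```

```bash
python3 - <<'E'
from h import *
o=ctrl.get_obs();print(o['position'],o['ft_force'])
I=np.zeros((480,800,3),np.uint8)
s=cam('side');t=cam('top');w=cam('wrist')
p,_=cv2.projectPoints(np.array([[.5625,.072,.186]]),cv2.Rodrigues(s['W'][:3,:3].T)[0],-s['W'][:3,:3].T@s['W'][:3,3],s['K'],s['D'])
x,y=p.ravel().astype(int);print(p)
I[:,:480]=cv2.resize(s['img'][y-50:y+30,x-40:x+40],(480,480),interpolation=cv2.INTER_CUBIC)
I[:240,480:]=cv2.resize(w['img'][210:360,180:380],(320,240))
I[240:,480:]=cv2.resize(t['img'][160:205,230:290],(320,240),interpolation=cv2.INTER_CUBIC)
save(dict(img=I),'d.png'); np.savez('d.npz',s=s['img'],t=t['img'],w=w['img'])
E
```

```text
[0.5647588  0.07311631 0.245996  ] [-0.64108786  0.52350686 -0.82850606]
[[[310.18175404 180.93174249]]]
```

View pics/d.png

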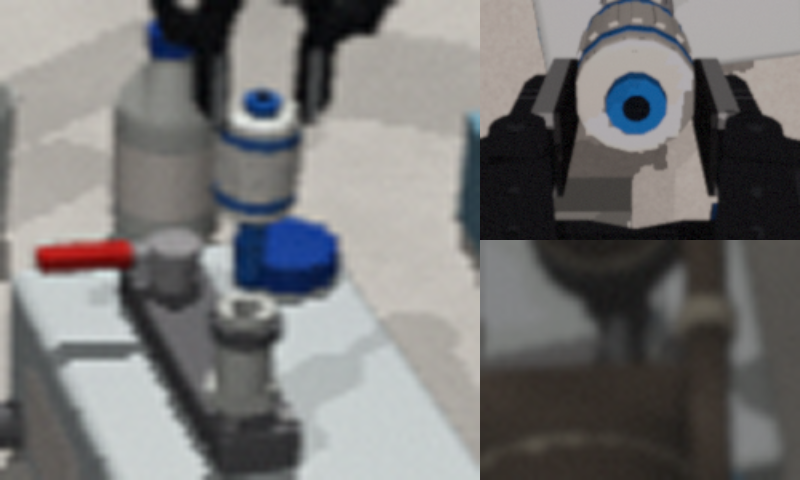

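```bash
python3 - <<'E'
from h import *
d=np.load('d.npz'); s=cam('side'); w=cam('wrist'); o=ctrl.get_obs(); p0=o['position']
def proj(X): return cv2.projectPoints(np.array(X,float).reshape(-1,3),cv2.Rodrigues(s['W'][:3,:3].T)[0],-s['W'][:3,:3].T@s['W'][:3,3],s['K'],s['D'])[0].reshape(-1,2)
print('pred boss top/mid, mouth',proj([[p0[0],p0[1],p0[2]+.0501],[p0[0],p0[1],p0[2]+.0471],[p0[0],p0[1],.186]]))
def blue(img): return cv2.inRange(cv2.cvtColor(img,cv2.COLOR_RGB2HSV),(100,110,40),(130,255,255))
b=blue(s['img']); n,l,st,ce=cv2.connectedComponentsWithStats(b)
for i in range(1,n):
    if 285<ce[i][0]<335 and 130<ce[i][1]<185: print(st[i],ce[i])
b=blue(w['img']); n,l,st,ce=cv2.connectedComponentsWithStats(b)
for i in range(1,n):
    if st[i,4]>300: 
        cc=[st[i,0]+st[i,2]/2-.5,st[i,1]+st[i,3]/2-.5]
        X=plane(w,[cc],p0[2]+.0501)[0]; print(st[i],ce[i],X,o['orientation'].T@(X-p0))
g=cv2.cvtColor(s['img'],cv2.COLOR_RGB2GRAY); print(g[174:192,302:320])
P=cloud(s)
m=(P[...,2]>.178)&(P[...,2]<.192)&(np.hypot(P[...,0]-.563,P[...,1]-.073)<.03)
v,u=np.nonzero(m); print('rim',len(u),u.min(),u.max(),v.min(),v.max()); q=P[m]; print((q.min(0)+q.max(0))/2,np.ptp(q,axis=0))
m=(P[...,2]>.225)&(P[...,2]<.265)&(np.hypot(P[...,0]-.563,P[...,1]-.073)<.03)
q=P[m];print('caps',len(q),(q[:,0].min()+q[:,0].max())/2,q[:,1].min()+.019)
E
```

```text
pred boss top/mid, mouth [[313.0463221  146.16966925]
 [312.98300006 147.1568009 ]
 [310.82090341 180.65002283]]
[295 133   7   7  24] [297.08333333 137.04166667]
[311 145   6   4  16] [313.25 146.75]
[307 152  12   3  16] [312.3125 153.5   ]
[306 162  12   4  20] [311.7  163.95]
[309 166  17  13 181] [317.05524862 172.39226519]
[ 307    0   69   57 3067] [339.76719922  24.30518422] [0.58238553 0.17492934 0.29580828] [ 0.10003741  0.02477038 -0.05009561]
[259 256  38  38 957] [277.04284222 273.95924765] [0.5659387  0.07358694 0.29580828] [ 5.36426084e-05  1.44598942e-03 -5.00996690e-02]
[[ 65 105 166 194 190 201 167  64  41  42  40  32  38  46  53  54  53  54]
 [ 65  97 141 178 181 182 148  57  43  42  40  27  29  33  34  34  35  34]
 [ 68  88 109 150 182 180 145  60  38  40  34  32  27  28  30  30  29  30]
 [ 48  72 104 138 179 181 152  81  40  33  33  33  34  27  28  29  31  28]
 [ 47  75 100 119 155 180 181 164 124  94  91  88  74  46  37  39  41  38]
 [ 51  77  98 107 133 175 193 184 171 176 169 167 149 114  98 100  97  92]
 [ 75 101 101 105 145 185 155 100 104 112 114 154 192 16
[... 284 characters left out ...]
7 101  91  81  81  98 160 204 204]
 [106 104  96  61  47  62  71  65  68  67  72  72  63  49  83 162 202 201]
 [104 104  98  70  48  47  46  47  49  51  51  42  37  48 110 177 203 203]
 [105 104 104  90  65  57  47  47  52  47  48  41  50 112 181 205 205 203]
 [104 105 103  96  88  87  79  72  63  63  65  62  70 144 204 206 203 202]
 [103 106 104  96  91  98 105 102 103  98  88  85  77 141 203 206 206 204]
 [105 105 103  99  91 100 104 108 106 102  97  90  87 135 193 207 203 196]
 [108 106 113 115  89  99 107 107 107 102  95  85  84 136 191 204 196 184]]
rim 72 306 317 179 186
[0.56585575 0.06957823 0.18354347] [0.03241067 0.02927887 0.01026415]
caps 114 0.564784521779476 0.06716889061254304
```

Filter and mouth agree within about 1–1.5 mm, with the mouth slightly toward -x. I correct that and ease the cone in, watching the lateral forces.

play_rows(
  deltas=[
    [-0.0005,-0.0012,0,0],
    [0,0,0.003,0],
    [0,0,0.003,0],
    [0,0,0.003,0],
    [0,0,0.002,0],
    [0,0,0.001,0],
    [0,0,0,0],
  ],
)

```text
time_s: 10.07
position: [0.5633, 0.0729, 0.2335]
orientation: [[-0.068, 0.998, -0.0], [0.998, 0.068, -0.0], [-0.0, -0.0, -1.0]]
ft_force: [0.1, -0.2, -0.7]
gripper_width: 0.035
grip_force: 60.2
```

play_rows(
  deltas=[
    [0,0,0.001,0],
    [0,0,0.001,0],
    [0,0,0.001,0],
    [0,0,0,0],
  ],
)

```text
time_s: 10.58
position: [0.5635, 0.0729, 0.2306]
orientation: [[-0.068, 0.998, 0.001], [0.998, 0.068, 0.0], [0.0, 0.001, -1.0]]
ft_force: [0.7, -0.5, -0.3]
gripper_width: 0.0345
grip_force: 60.2
```

play_rows(
  deltas=[
    [0,0,0.001,0],
    [0,0,0.001,0],
    [0,0,0.001,0],
    [0,0,0,0],
  ],
)

```text
time_s: 11.08
position: [0.5641, 0.073, 0.2281]
orientation: [[-0.068, 0.998, 0.002], [0.998, 0.068, 0.0], [0.0, 0.002, -1.0]]
ft_force: [2.8, 0.2, 1.2]
gripper_width: 0.0344
grip_force: 60.4
```

play_rows(
  deltas=[
    [0,0,0.001,0],
    [0,0,0.001,0],
    [0,0,0.001,0],
    [0,0,0,0],
  ],
)

```text
time_s: 11.58
position: [0.564, 0.0729, 0.2246]
orientation: [[-0.068, 0.998, 0.002], [0.998, 0.068, 0.0], [-0.0, 0.002, -1.0]]
ft_force: [4.4, -0.0, -0.4]
gripper_width: 0.0344
grip_force: 60.3
```

The lateral force on the tool is +x, so I ease the filter toward +x.

play_rows(
  deltas=[
    [0,0.0004,0,0],
    [0,0.0004,0,0],
    [0,0,0,0],
  ],
)

```text
time_s: 11.95
position: [0.5641, 0.0729, 0.2246]
orientation: [[-0.068, 0.998, -0.0], [0.998, 0.068, 0.0], [0.0, -0.0, -1.0]]
ft_force: [3.9, -0.0, -0.2]
gripper_width: 0.0347
grip_force: 60.3
```

play_rows(
  deltas=[
    [0,0,0.001,0],
    [0,0,0.001,0],
    [0,0,0.001,0],
    [0,0,0,0],
  ],
)

```text
time_s: 12.45
position: [0.5642, 0.0729, 0.2221]
orientation: [[-0.068, 0.998, 0.0], [0.998, 0.068, -0.0], [-0.0, 0.0, -1.0]]
ft_force: [1.8, 0.1, 3.8]
gripper_width: 0.0346
grip_force: 60.8
```

play_rows(
  deltas=[
    [0,0.0004,0.001,0],
    [0,0,0.001,0],
    [0,0,0.001,0],
    [0,0,0,0],
  ],
)

```text
time_s: 12.95
position: [0.5643, 0.073, 0.2177]
orientation: [[-0.068, 0.998, -0.0], [0.998, 0.068, 0.0], [0.0, -0.0, -1.0]]
ft_force: [2.4, 0.9, 0.9]
gripper_width: 0.0345
grip_force: 60.4
```

play_rows(
  deltas=[
    [0,0,0.001,0],
    [0,0,0.001,0],
    [0,0,0.001,0],
    [0,0,0,0],
  ],
)

```text
time_s: 13.45
position: [0.5643, 0.073, 0.2152]
orientation: [[-0.068, 0.998, -0.0], [0.998, 0.068, 0.0], [0.0, -0.0, -1.0]]
ft_force: [3.2, -0.3, 0.3]
gripper_width: 0.0345
grip_force: 60.4
```

play_rows(
  deltas=[
    [0,0,0.001,0],
    [0,0,0.001,0],
    [0,0,0.001,0],
    [0,0,0,0],
  ],
)

```text
time_s: 13.95
position: [0.5644, 0.073, 0.2122]
orientation: [[-0.068, 0.998, -0.0], [0.998, 0.068, 0.0], [0.0, -0.0, -1.0]]
ft_force: [4.0, 0.8, 0.8]
gripper_width: 0.0347
grip_force: 60.4
```

play_rows(
  deltas=[
    [0,0.0003,0.0005,0],
    [0,0,0.0005,0],
    [0,0,0.0005,0],
    [0,0,0.0005,0],
    [0,0,0,0],
  ],
)

```text
time_s: 14.58
position: [0.5645, 0.073, 0.2102]
orientation: [[-0.068, 0.998, -0.001], [0.998, 0.068, -0.0], [0.0, -0.001, -1.0]]
ft_force: [1.2, 0.8, 0.8]
gripper_width: 0.0345
grip_force: 60.5
```

play_rows(
  deltas=[
    [0,0,0.0005,0],
    [0,0,0.0005,0],
    [0,0,0.0005,0],
    [0,0,0,0],
  ],
)

```text
time_s: 15.08
position: [0.5645, 0.073, 0.2088]
orientation: [[-0.068, 0.998, -0.001], [0.998, 0.068, -0.0], [0.0, -0.001, -1.0]]
ft_force: [1.1, 0.4, 0.9]
gripper_width: 0.0345
grip_force: 60.5
```

play_rows(
  deltas=[
    [0,0,0.0005,0],
    [0,0,0.0005,0],
    [0,0,0.0005,0],
    [0,0,0,0],
  ],
)

```text
time_s: 15.58
position: [0.5646, 0.073, 0.2068]
orientation: [[-0.068, 0.998, -0.0], [0.998, 0.068, 0.0], [0.0, -0.0, -1.0]]
ft_force: [1.4, -0.1, -2.8]
gripper_width: 0.035
grip_force: 60.3
```

play_rows(
  deltas=[
    [0,0,0.0005,0],
    [0,0,0.0005,0],
    [0,0,0,0],
  ],
)

```text
time_s: 15.95
position: [0.5647, 0.073, 0.2064]
orientation: [[-0.068, 0.998, -0.0], [0.998, 0.068, -0.0], [0.0, -0.0, -1.0]]
ft_force: [1.2, 0.7, -1.6]
gripper_width: 0.0344
grip_force: 60.5
```

play_rows(
  deltas=[
    [0,0,0.0005,0],
    [0,0,0.0005,0],
    [0,0,0,0],
  ],
)

```text
time_s: 16.32
position: [0.5647, 0.073, 0.2055]
orientation: [[-0.068, 0.998, -0.0], [0.998, 0.068, -0.0], [-0.0, -0.0, -1.0]]
ft_force: [0.9, -0.5, -0.9]
gripper_width: 0.0342
grip_force: 60.5
```

play_rows(
  deltas=[
    [0,0,0.0005,0],
    [0,0,0.0005,0],
    [0,0,0,0],
  ],
)

```text
time_s: 16.7
position: [0.5648, 0.073, 0.205]
orientation: [[-0.068, 0.998, 0.0], [0.998, 0.068, -0.0], [-0.0, 0.0, -1.0]]
ft_force: [-0.1, 0.4, 0.9]
gripper_width: 0.0345
grip_force: 60.8
```

play_rows(
  deltas=[
    [0,0,0.0005,0],
    [0,0,0.0005,0],
    [0,0,0,0],
  ],
)

```text
time_s: 17.08
position: [0.5651, 0.073, 0.2048]
orientation: [[-0.068, 0.998, 0.001], [0.998, 0.068, 0.0], [-0.0, 0.001, -1.0]]
ft_force: [-0.6, 0.4, 5.7]
gripper_width: 0.0344
grip_force: 61.3
```

play_rows(
  deltas=[
    [0,0,0.0005,0],
    [0,0,0,0],
  ],
)

```text
time_s: 17.32
position: [0.5652, 0.073, 0.2048]
orientation: [[-0.068, 0.998, 0.001], [0.998, 0.068, -0.0], [-0.0, 0.001, -1.0]]
ft_force: [-1.5, 0.0, 7.1]
gripper_width: 0.0346
grip_force: 61.5
```

play_rows(
  deltas=[
    [0,0,0.0005,0],
    [0,0,0.0005,0],
    [0,0,0,0],
  ],
)

```text
time_s: 17.7
position: [0.5654, 0.073, 0.2047]
orientation: [[-0.068, 0.998, 0.002], [0.998, 0.068, 0.0], [-0.0, 0.002, -1.0]]
ft_force: [-1.9, -0.5, 10.2]
gripper_width: 0.0345
grip_force: 61.8
```

play_rows(
  deltas=[
    [0,0,0.0005,0],
    [0,0,0,0],
  ],
)

```text
time_s: 17.95
position: [0.5655, 0.073, 0.2046]
orientation: [[-0.068, 0.998, 0.002], [0.998, 0.068, -0.0], [-0.0, 0.002, -1.0]]
ft_force: [-3.8, -0.0, 11.7]
gripper_width: 0.0345
grip_force: 62.0
```

Position has stalled at 0.2047 while the force rises steeply, so this is the stop. Next is the tug.

play_rows(
  deltas=[
    [0,0,-0.001,0],
    [0,0,-0.001,0],
    [0,0,-0.001,0],
    [0,0,-0.001,0],
    [0,0,0,0],
  ],
)

```text
time_s: 18.58
position: [0.5648, 0.073, 0.205]
orientation: [[-0.068, 0.998, -0.0], [0.998, 0.068, 0.0], [0.0, -0.0, -1.0]]
ft_force: [1.3, -0.1, 0.1]
gripper_width: 0.0345
grip_force: 60.7
```

play_rows(
  deltas=[
    [0,0,-0.0005,0],
    [0,0,-0.0005,0],
    [0,0,0,0],
  ],
)

```text
time_s: 18.95
position: [0.5647, 0.073, 0.2064]
orientation: [[-0.068, 0.998, -0.0], [0.998, 0.068, 0.0], [0.0, -0.0, -1.0]]
ft_force: [2.2, 0.8, -1.4]
gripper_width: 0.0348
grip_force: 60.5
```

play_rows(
  deltas=[
    [0,0,-0.0005,0],
    [0,0,-0.0005,0],
    [0,0,0,0],
  ],
)

```text
time_s: 19.32
position: [0.5646, 0.073, 0.2068]
orientation: [[-0.068, 0.998, -0.001], [0.998, 0.068, 0.0], [0.0, -0.001, -1.0]]
ft_force: [3.6, 0.4, -4.6]
gripper_width: 0.0343
grip_force: 60.2
```

play_rows(
  deltas=[
    [0,0,-0.0005,0],
    [0,0,0,0],
  ],
)

```text
time_s: 19.58
position: [0.5644, 0.073, 0.207]
orientation: [[-0.068, 0.998, -0.001], [0.998, 0.068, 0.0], [0.0, -0.001, -1.0]]
ft_force: [4.4, 0.8, -9.3]
gripper_width: 0.0344
grip_force: 60.6
```

play_rows(
  deltas=[
    [0,0,-0.0003,0],
    [0,0,0,0],
  ],
)

```text
time_s: 19.82
position: [0.5643, 0.073, 0.2072]
orientation: [[-0.068, 0.998, -0.001], [0.998, 0.068, 0.0], [0.0, -0.001, -1.0]]
ft_force: [4.7, 0.6, -13.4]
gripper_width: 0.0343
grip_force: 61.0
```

play_rows(
  deltas=[
    [0,0,0.001,0],
    [0,0,0.001,0],
    [0,0,0.001,0],
    [0,0,0.0005,0],
    [0,0,0.0005,0],
    [0,0,0,0],
  ],
)

```text
time_s: 20.58
position: [0.5649, 0.073, 0.2051]
orientation: [[-0.068, 0.998, 0.001], [0.998, 0.068, -0.0], [-0.0, 0.001, -1.0]]
ft_force: [0.2, -0.1, 0.2]
gripper_width: 0.0342
grip_force: 62.4
```

The lock is proven: held at about 2 mm of play, with the pull at 9–13 N and then relaxed. I seat it lightly and let go.

play_rows(
  deltas=[
    [0,0,0.0005,0],
    [0,0,0.0005,0],
    [0,0,0,0],
  ],
)

```text
time_s: 20.95
position: [0.5653, 0.073, 0.2048]
orientation: [[-0.068, 0.998, 0.001], [0.998, 0.068, -0.0], [-0.0, 0.001, -1.0]]
ft_force: [-1.2, 0.2, 4.9]
gripper_width: 0.0343
grip_force: 63.0
```

play_rows(
  deltas=[
    [0,0,0,0],
    [0,0,0,0],
    [0,0,0,0],
    [0,0,0,0],
    [0,0,0,0],
  ],
  gripper=0.75,
)

```text
time_s: 21.58
position: [0.5647, 0.073, 0.2032]
orientation: [[-0.068, 0.998, -0.0], [0.998, 0.068, 0.0], [0.0, -0.0, -1.0]]
ft_force: [1.0, -0.6, 0.1]
gripper_width: 0.0638
grip_force: 0.0
```

play_rows(
  deltas=[
    [0,0,-0.01,0],
    [0,0,-0.02,0],
    [0,0,-0.03,0],
    [0,0,-0.03,0],
    [0,0,-0.02,0],
    [0,0,0,0],
  ],
)

```text
time_s: 22.32
position: [0.5664, 0.0731, 0.3165]
orientation: [[-0.068, 0.998, 0.006], [0.998, 0.068, 0.0], [-0.0, 0.006, -1.0]]
ft_force: [0.1, 0.1, -0.7]
gripper_width: 0.064
grip_force: 0.0
```

```bash
python3 - <<'E'
from h import *
o=ctrl.get_obs();print(o['position'],o['ft_force'],o['time_s'],o['gripper_width'])
w=cam('wrist'); save(w,'e.png')
P=cloud(w); hsv=cv2.cvtColor(w['img'],cv2.COLOR_RGB2HSV)
b=cv2.inRange(hsv,(100,110,40),(130,255,255))
n,l,st,ce=cv2.connectedComponentsWithStats(b)
for i in range(1,n):
    if st[i,4]>100: print(st[i],ce[i].round(1),np.nanmedian(P[l==i],0).round(4))
r=(cv2.inRange(hsv,(0,130,60),(8,255,255))|cv2.inRange(hsv,(172,130,60),(180,255,255)))>0
n,l,st,ce=cv2.connectedComponentsWithStats(r.astype(np.uint8))
for i in range(1,n):
    if st[i,4]>60:
        v,u=np.nonzero(l==i); q=plane(w,np.c_[u,v],.1575)[:,:2].astype(np.float32)
        print('red',st[i],np.nanmedian(P[l==i],0).round(4),cv2.minAreaRect(q))
E
```

```text
[0.566381   0.07310921 0.31645316] [ 0.08657635  0.09946461 -0.68844178] 22.325 0.0640300324769356
[ 299    8   54   61 2352] [324.9  38.6] [0.609  0.229  0.1278]
[263 200  21  21 311] [273.  209.7] [0.5648 0.0733 0.2553]
[ 314  312   46   46 1445] [335.9 330.8] [ 0.686  -0.1777  0.0491]
red [188  72  49  17 775] [0.4966 0.1761 0.1572] ((0.4966665804386139, 0.17639827728271484), (0.047763656824827194, 0.014947809278964996), 3.9961631298065186)
```

View pics/e.png

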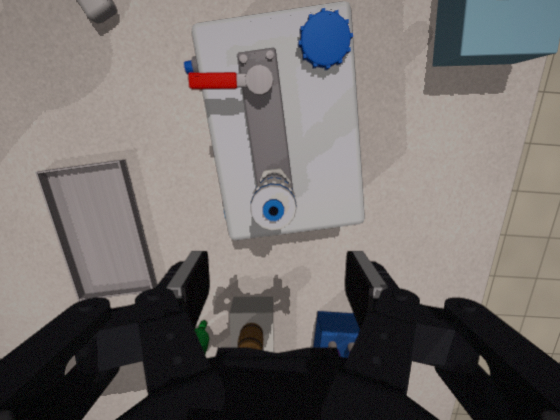

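The filter stands upright in the coupling: boss at (273,210), top at z 0.2553, which matches fully home. The lever is at (213,81), still shut. I close the fingers, move beside the lever on its coupling side, and descend.

play_rows(
  deltas=[
    [0.008,-0.007,0,0],
    [0.018,-0.016,0,0],
    [0.024,-0.02,0,0],
    [0.02,-0.018,0,0],
    [0.011,-0.009,0,0],
    [0,0,0,0],
    [0,0,0,0],
  ],
  gripper=0,
)

```text
time_s: 23.25
position: [0.4897, 0.1488, 0.3133]
orientation: [[-0.068, 0.998, 0.0], [0.998, 0.068, -0.0], [-0.0, 0.0, -1.0]]
ft_force: [-0.3, -0.5, -0.4]
gripper_width: -0.0006
grip_force: 0.0
```

play_rows(
  deltas=[
    [0,0,0.015,0],
    [0,0,0.03,0],
    [0,0,0.035,0],
    [0,0,0.025,0],
    [0,0,0.01,0],
    [0,0,0,0],
  ],
)

```text
time_s: 24.0
position: [0.489, 0.1486, 0.1974]
orientation: [[-0.068, 0.998, -0.002], [0.998, 0.068, -0.0], [-0.0, -0.002, -1.0]]
ft_force: [-0.0, 0.8, 1.0]
gripper_width: 0.0
grip_force: 0.0
```

```bash
python3 - <<'E'
from h import *
o=ctrl.get_obs();print(o['position'],o['orientation'].round(3).tolist(),o['ft_force'],o['time_s'],o['gripper_width'])
w=cam('wrist'); save(w,'f.png')
hsv=cv2.cvtColor(w['img'],cv2.COLOR_RGB2HSV)
r=(cv2.inRange(hsv,(0,130,60),(8,255,255))|cv2.inRange(hsv,(172,130,60),(180,255,255)))>0
n,l,st,ce=cv2.connectedComponentsWithStats(r.astype(np.uint8))
for i in range(1,n):
    if st[i,4]>60:
        v,u=np.nonzero(l==i); q=plane(w,np.c_[u,v],.1575)
        print('red',st[i],cv2.minAreaRect(q[:,:2].astype(np.float32)), cv2.minAreaRect(((q-o['position'])@o['orientation'])[:,:2].astype(np.float32)))
E
```

```text
[0.4890213  0.14856334 0.19736478] [[-0.068, 0.998, -0.002], [0.998, 0.068, -0.0], [-0.0, -0.002, -1.0]] [-0.02822457  0.83895936  1.01756177] 24.0 2.9693551588199532e-05
red [ 254  167   69   24 1491] ((0.4959990978240967, 0.17741821706295013), (0.04805240407586098, 0.015653878450393677), 5.483285427093506) ((0.028329720720648766, 0.008992116898298264), (0.04805229976773262, 0.01565387286245823), 88.39417266845703)
```

View pics/f.png

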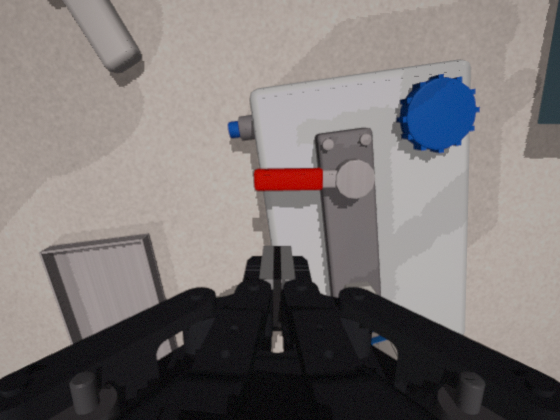

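The wrist view shows the lever at (288,180), 28 mm ahead of the fingertips, which point about 56 mm out from the axis. I descend beside it and sweep.

play_rows(
  deltas=[
    [0,0,0.012,0],
    [0,0,0.022,0],
    [0,0,0.016,0],
    [0,0,0.006,0],
    [0,0,0,0],
  ],
)

```text
time_s: 24.68
position: [0.4893, 0.149, 0.1421]
orientation: [[-0.068, 0.998, -0.001], [0.998, 0.068, -0.0], [-0.0, -0.001, -1.0]]
ft_force: [-0.5, 0.2, 0.5]
gripper_width: 0.0001
grip_force: 0.0
```

play_rows(
  deltas=[
    [0.003,0,0,0],
    [0.003,0,0,0],
    [0.002,0,0,0],
    [0,0,0,0],
  ],
)

```text
time_s: 25.18
position: [0.489, 0.1573, 0.1426]
orientation: [[-0.069, 0.998, 0.0], [0.998, 0.069, 0.0], [0.0, 0.0, -1.0]]
ft_force: [-0.3, -0.0, 0.1]
gripper_width: -0.0003
grip_force: 0.0
```

play_rows(
  deltas=[
    [0.0049,-0.0015,0,5],
    [0.0049,-0.0015,0,5],
    [0.0049,-0.0015,0,5],
    [0.0049,-0.0015,0,5],
    [0,0,0,0],
  ],
)

```text
time_s: 25.8
position: [0.4841, 0.177, 0.1424]
orientation: [[0.276, 0.961, 0.0], [0.961, -0.276, -0.0], [-0.0, 0.0, -1.0]]
ft_force: [-0.4, -0.2, -0.6]
gripper_width: 0.0002
grip_force: 0.0
```

play_rows(
  deltas=[
    [0.0049,-0.0015,0,5],
    [0.0049,-0.0015,0,5],
    [0.0049,-0.0015,0,5],
    [0.0049,-0.0015,0,5],
    [0.0049,-0.0015,0,5],
    [0.0049,-0.0015,0,5],
  ],
)

```text
time_s: 26.55
position: [0.4903, 0.2065, 0.1424]
orientation: [[0.721, 0.693, -0.0], [0.693, -0.721, -0.0], [-0.0, 0.0, -1.0]]
ft_force: [-0.4, -0.0, 0.7]
gripper_width: -0.0
grip_force: 0.0
```

play_rows(
  deltas=[
    [0.0049,-0.0015,0,5],
    [0.0049,-0.0015,0,5],
    [0.0049,-0.0015,0,5],
    [0.0049,-0.0015,0,5],
  ],
)

```text
time_s: 27.05
position: [0.5025, 0.2229, 0.1423]
orientation: [[0.915, 0.404, -0.0], [0.404, -0.915, -0.0], [-0.0, 0.0, -1.0]]
ft_force: [-0.8, -0.6, 0.1]
gripper_width: -0.0002
grip_force: 0.0
```

```bash
cat > lv.py <<'E'
from h import *
o=ctrl.get_obs();print(o['position'],o['orientation'][:,0].round(3),o['ft_force'],o['time_s'])
w=cam('wrist'); save(w,'g.png')
hsv=cv2.cvtColor(w['img'],cv2.COLOR_RGB2HSV)
r=(cv2.inRange(hsv,(0,130,60),(8,255,255))|cv2.inRange(hsv,(172,130,60),(180,255,255)))>0
n,l,st,ce=cv2.connectedComponentsWithStats(r.astype(np.uint8))
for i in range(1,n):
    if st[i,4]>60:
        v,u=np.nonzero(l==i); q=plane(w,np.c_[u,v],.1575)
        if np.hypot(q[:,0].mean()-.543,q[:,1].mean()-.181)<.08:
            m=q.mean(0); vx,vy=cv2.fitLine(q[:,:2].astype(np.float32),cv2.DIST_L2,0,.01,.01).ravel()[:2]
            print('red',st[i],m,'line',np.degrees(np.arctan2(vy,vx))%180,'from axis',np.degrees(np.arctan2(m[1]-.181,m[0]-.5431)))
E
python3 lv.py
```

```text
[0.50250595 0.22285352 0.1423484 ] [ 0.915  0.404 -0.   ] [-0.77593318 -0.63926932  0.07863064] 27.05
red [ 325  243   46   55 1312] [0.5066045  0.17987184 0.1575    ] line 177.6101 from axis -178.229426438562
```

```bash
python3 - <<'E'
from h import *
w=cam('wrist');s=cam('side');t=cam('top')
I=np.zeros((600,800,3),np.uint8)
I[:420,:560]=w['img']
I[:240,560:]=cv2.resize(s['img'][140:220,250:330],(240,240),interpolation=cv2.INTER_CUBIC)
I[240:480,560:]=cv2.resize(t['img'][160:220,195:255],(240,240),interpolation=cv2.INTER_CUBIC)
P=cloud(w);print(P[[250,270,290],[340,345,350]])
save(dict(img=I),'i.png')
E
```

```text
[[0.50255814 0.17270484 0.11020155]
 [0.50618083 0.18139167 0.15666018]
 [0.52586914 0.20664452 0.22948086]]
```

View pics/i.png

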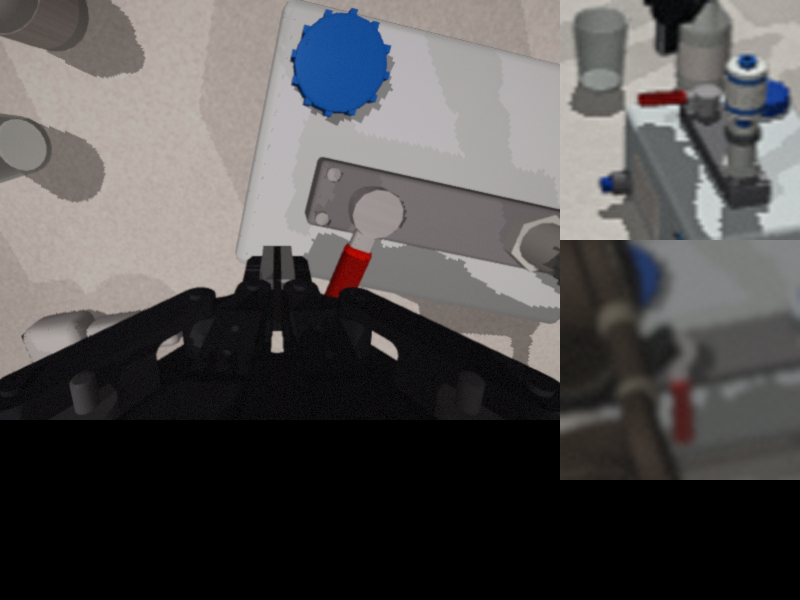

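The picture shows the lever (348,270) still nearly crosswise, so the fingers did not engage it. I check the fingertip height and lever angle numerically.

```bash
python3 - <<'E'
from h import *
o=ctrl.get_obs(); w=cam('wrist'); P=cloud(w)
Q=(P-o['position'])@o['orientation']
for v in range(242,300,6): print(v,[ (Q[v,u]*1000).round(0).tolist() for u in (255,268,277,286,300)])
s=cam('side')
p=cv2.projectPoints(np.array([o['position']]),cv2.Rodrigues(s['W'][:3,:3].T)[0],-s['W'][:3,:3].T@s['W'][:3,3],s['K'],s['D'])[0]; print('tcp side px',p)
x,y=p.ravel().astype(int); print(cv2.cvtColor(s['img'],cv2.COLOR_RGB2GRAY)[y-16:y+8,x-6:x+8])
m=(P[...,2]>.15)&(P[...,2]<.16)
hsv=cv2.cvtColor(w['img'],cv2.COLOR_RGB2HSV); r=(hsv[...,1]>130)&((hsv[...,0]<8)|(hsv[...,0]>172))&m
q=P[r]; print(q.min(0),q.max(0))
E
```

```text
242 [[-15.0, -15.0, 33.0], [-15.0, -6.0, 33.0], [-14.0, 1.0, 31.0], [-15.0, 7.0, 32.0], [-14.0, 17.0, 31.0]]
248 [[-20.0, -15.0, 33.0], [11.0, -4.0, -44.0], [12.0, 1.0, -44.0], [11.0, 5.0, -44.0], [-19.0, 17.0, 33.0]]
254 [[-25.0, -15.0, 34.0], [12.0, -3.0, -52.0], [12.0, 1.0, -52.0], [12.0, 4.0, -52.0], [-24.0, 17.0, 33.0]]
260 [[8.0, -9.0, -49.0], [11.0, -3.0, -57.0], [11.0, 1.0, -57.0], [12.0, 4.0, -58.0], [7.0, 11.0, -48.0]]
266 [[7.0, -9.0, -54.0], [11.0, -3.0, -63.0], [12.0, 1.0, -64.0], [12.0, 4.0, -64.0], [7.0, 10.0, -55.0]]
272 [[7.0, -9.0, -60.0], [12.0, -3.0, -70.0], [11.0, 1.0, -68.0], [12.0, 4.0, -69.0], [7.0, 10.0, -60.0]]
278 [[8.0, -8.0, -66.0], [12.0, -3.0, -74.0], [12.0, 1.0, -75.0], [12.0, 4.0, -74.0], [8.0, 10.0, -66.0]]
284 [[15.0, -7.0, -84.0], [13.0, -3.0, -80.0], [10.0, 1.0, -75.0], [13.0, 4.0, -80.0], [14.0, 8.0, -83.0]]
290 [[13.0, -7.0, -86.0], [13.0, -3.0, -85.0], [8.0, 1.0, -75.0], [13.0, 3.0, -85.0], [13.0, 8.0, -85.0]]
296 [[13.0, -7.0, -89.0], [12.0, -2.0, -88.0], [5.0, 1.0, -75.0], [13.0, 3.0, -88.0], [13.0, 8.0, -88.0]]
tcp side px [[[284.58201268 16
[... 800 characters left out ...]
86 188 187 185 184 175 134  93 106 112]
 [179 188 190 192 191 189 189 184 187 179 139  89  96 105]
 [191 194 194 191 191 189 188 191 191 188 161 103  91  99]
 [192 192 193 188 189 187 188 186 189 189 163  95  94  99]
 [194 194 192 191 193 192 190 189 192 191 162  96  89  99]
 [194 192 191 192 193 191 189 190 190 167 110  93  93  92]
 [172 151 151 139 112 113 114 114 106  79  50  50  62  95]
 [ 60  54  55  49  42  39  42  44  39  37  35  37  40  73]
 [ 28  35  31  34  37  36  33  37  38  41  43  43  40  58]
 [ 39  38  40  40  37  36  35  31  33  29  32  34  35  38]
 [ 41  43  43  42  49  55  55  58  69  68  66  57  35  37]]
[0.48524196 0.16996919 0.15102989] [0.52079396 0.18657647 0.1592226 ]
```

The fingertips end about 42 mm above the TCP, in both the wrist depth and the side view, so they swept over the lever without touching it. I go back and repeat 42 mm lower, slowly at first.

play_rows(
  deltas=[
    [0,0,0,-10],
    [0,0,0,-10],
    [0,0,0,-10],
    [0,0,0,-10],
    [0,0,0,-10],
    [0,0,0,-10],
    [0,0,0,-10],
    [0,0,0,0],
  ],
)

```text
time_s: 28.35
position: [0.5022, 0.2228, 0.1424]
orientation: [[-0.067, 0.998, -0.0], [0.998, 0.067, -0.0], [-0.0, -0.0, -1.0]]
ft_force: [-0.6, 1.1, 0.2]
gripper_width: 0.0001
grip_force: 0.0
```

play_rows(
  deltas=[
    [-0.01,-0.003,0,0],
    [-0.022,-0.005,0,0],
    [-0.023,-0.006,0,0],
    [-0.014,-0.003,0,0],
    [-0.005,-0.001,0,0],
    [0,0,0,0],
    [0,0,0,0],
  ],
)

```text
time_s: 29.22
position: [0.4897, 0.1484, 0.1425]
orientation: [[-0.068, 0.998, 0.0], [0.998, 0.068, 0.0], [0.0, 0.0, -1.0]]
ft_force: [-0.5, -0.5, 0.0]
gripper_width: 0.0001
grip_force: 0.0
```

```bash
python3 lv.py; python3 - <<'E'
from h import *
o=ctrl.get_obs(); w=cam('wrist'); P=cloud(w); Q=(P-o['position'])@o['orientation']
hsv=cv2.cvtColor(w['img'],cv2.COLOR_RGB2HSV); r=(hsv[...,1]>130)&((hsv[...,0]<8)|(hsv[...,0]>172))&(P[...,2]>.145)&(P[...,2]<.165)
q=Q[r]; print('lever in tool',q.min(0),q.max(0))
f=(np.abs(Q[...,0])<.02)&(np.abs(Q[...,1])<.02)&(Q[...,2]<.01)
q=Q[f]; print('tips z max',np.sort(q[:,2])[-30:-1:6], 'x max near tip',q[q[:,2]>-.06][:,:2].min(0),q[q[:,2]>-.06][:,:2].max(0))
h=(P[...,2]>.13)&(P[...,2]<.18)&(np.hypot(P[...,0]-.543,P[...,1]-.181)<.018); print('hub top',np.nanpercentile(P[h][:,2],[50,98]))
E
```

```text
[0.48969223 0.14843444 0.14245352] [-0.068  0.998  0.   ] [-0.48945082 -0.52297615  0.0072055 ] 29.225
red [ 245  180   91   31 2573] [0.49609537 0.17766547 0.1575    ] line 4.9213924 from axis -175.94221235479205
lever in tool [ 0.0199482  -0.01607337 -0.01694776] [ 0.0358238   0.03300012 -0.00801575]
tips z max [-0.01379054 -0.01346837 -0.01310334 -0.01270646 -0.01221294] x max near tip [ 0.00591579 -0.01345753] [0.01994529 0.01459593]
hub top [0.15760266 0.15928452]
```

play_rows(
  deltas=[
    [0,0,0.008,0],
    [0,0,0.01,0],
    [0,0,0.008,0],
    [0,0,0.004,0],
    [0,0,0,0],
  ],
)

```text
time_s: 29.95
position: [0.4891, 0.1479, 0.1118]
orientation: [[-0.068, 0.998, -0.001], [0.998, 0.068, -0.0], [-0.0, -0.001, -1.0]]
ft_force: [0.0, -0.1, 0.1]
gripper_width: 0.0002
grip_force: 0.0
```

play_rows(
  deltas=[
    [0,0,0.005,0],
    [0,0,0.004,0],
    [0,0,0.002,0],
    [0,0,0,0],
  ],
)

```text
time_s: 30.45
position: [0.4893, 0.1479, 0.1012]
orientation: [[-0.068, 0.998, -0.0], [0.998, 0.068, -0.0], [-0.0, -0.0, -1.0]]
ft_force: [-0.4, -1.3, 0.0]
gripper_width: 0.0001
grip_force: 0.0
```

play_rows(
  deltas=[
    [0.003,0,0,0],
    [0.003,0,0,0],
    [0.003,0,0,0],
    [0.002,0,0,0],
    [0,0,0,0],
  ],
)

```text
time_s: 31.08
position: [0.4886, 0.1589, 0.1014]
orientation: [[-0.069, 0.998, -0.0], [0.998, 0.069, -0.0], [-0.0, -0.0, -1.0]]
ft_force: [-0.3, -1.2, 0.9]
gripper_width: -0.0001
grip_force: 0.7
```

play_rows(
  deltas=[
    [0.0049,-0.0015,0,5],
    [0.0049,-0.0015,0,5],
    [0.0049,-0.0015,0,5],
    [0,0,0,0],
  ],
)

```text
time_s: 31.58
position: [0.4847, 0.1739, 0.1014]
orientation: [[0.191, 0.982, 0.0], [0.982, -0.191, 0.0], [0.0, 0.0, -1.0]]
ft_force: [0.4, -0.2, 1.3]
gripper_width: 0.0002
grip_force: 0.2
```

```bash
python3 lv.py
```

```text
[0.48467478 0.17392615 0.10140202] [0.191 0.982 0.   ] [ 0.40021633 -0.18239769  1.29086477] 31.575
red [ 238  217  117   40 4222] [0.49732093 0.19267739 0.1575    ] line 167.23988 from axis 165.6900678264013
```

The lever is following the fingers (now about 167°, target about 101°). I continue the sweep.

play_rows(
  deltas=[
    [0.0049,-0.0015,0,5],
    [0.0049,-0.0015,0,5],
    [0.0049,-0.0015,0,5],
    [0.0049,-0.0015,0,5],
    [0.0049,-0.0015,0,5],
    [0.0049,-0.0015,0,5],
    [0.0049,-0.0015,0,5],
    [0,0,0,0],
  ],
)

```text
time_s: 32.62
position: [0.4899, 0.2086, 0.1012]
orientation: [[0.719, 0.695, -0.001], [0.695, -0.719, 0.0], [-0.0, -0.001, -1.0]]
ft_force: [0.0, -1.1, -0.5]
gripper_width: 0.0
grip_force: 0.2
```

play_rows(
  deltas=[
    [0.0049,-0.0015,0,5],
    [0.0049,-0.0015,0,5],
    [0.0049,-0.0015,0,5],
    [0.0049,-0.0015,0,5],
    [0,0,0,0],
  ],
)

```text
time_s: 33.25
position: [0.502, 0.225, 0.1011]
orientation: [[0.913, 0.408, -0.001], [0.408, -0.913, 0.0], [-0.0, -0.001, -1.0]]
ft_force: [-1.0, 0.7, -0.2]
gripper_width: 0.0004
grip_force: 0.2
```

```bash
python3 lv.py
```

```text
[0.50197484 0.22500883 0.10112313] [ 0.913  0.408 -0.   ] [-1.04074132  0.74131182 -0.21742966] 33.25
red [ 242  218  117   39 4293] [0.5258091  0.22456625 0.1575    ] line 113.67525 from axis 111.64750894096056
```

play_rows(
  deltas=[
    [0.0049,-0.0015,0,5],
    [0.0039,-0.0012,0,4],
    [0.001,0,0,0],
    [0,0,0,0],
  ],
)

```text
time_s: 33.8
position: [0.5098, 0.2309, 0.1011]
orientation: [[0.966, 0.259, -0.001], [0.259, -0.966, 0.0], [-0.001, -0.0, -1.0]]
ft_force: [-1.0, -0.5, -0.6]
gripper_width: 0.0003
grip_force: 0.9
```

play_rows(
  deltas=[
    [0.001,0,0,0],
    [0.001,0,0,0],
    [0,0,0,0],
  ],
)

```text
time_s: 34.17
position: [0.5119, 0.2317, 0.1012]
orientation: [[0.966, 0.258, -0.001], [0.258, -0.966, 0.0], [-0.001, -0.0, -1.0]]
ft_force: [-2.8, 0.9, -0.3]
gripper_width: -0.0
grip_force: 1.2
```

```bash
python3 lv.py
```

```text
[0.51193303 0.23165633 0.10119416] [ 0.966  0.258 -0.001] [-2.7502385   0.91436274 -0.29568442] 34.175
red [ 243  217  117   43 4284] [0.53520618 0.22706863 0.1575    ] line 101.64794 from axis 99.72315966401376
```

Close to the end stop. I push gently until the force rises.

play_rows(
  deltas=[
    [0.001,0,0,0],
    [0.001,0,0,0],
    [0,0,0,0],
  ],
)

```text
time_s: 34.6
position: [0.5119, 0.2316, 0.101]
orientation: [[0.966, 0.257, -0.005], [0.257, -0.966, -0.001], [-0.005, -0.0, -1.0]]
ft_force: [-7.8, 0.8, 2.5]
gripper_width: 0.0001
grip_force: 3.5
```

play_rows(
  deltas=[
    [0.001,0,0,0],
    [0.0005,0,0,0],
    [0,0,0,0],
  ],
)

```text
time_s: 34.98
position: [0.5118, 0.2316, 0.101]
orientation: [[0.966, 0.257, -0.008], [0.257, -0.966, -0.002], [-0.009, -0.0, -1.0]]
ft_force: [-9.7, -0.3, 4.8]
gripper_width: 0.0002
grip_force: 5.1
```

It is at the end stop: position stalled with force rising. I back off, rise, and verify.

play_rows(
  deltas=[
    [-0.002,0,0,0],
    [-0.004,0,0,0],
    [-0.01,0,0,0],
    [-0.01,0,0,0],
    [0,0,0,0],
  ],
)

```text
time_s: 35.6
position: [0.4898, 0.2254, 0.1014]
orientation: [[0.966, 0.258, -0.0], [0.258, -0.966, -0.0], [-0.0, 0.0, -1.0]]
ft_force: [0.4, 0.4, 0.3]
gripper_width: -0.0002
grip_force: 0.0
```

play_rows(
  deltas=[
    [0,0,-0.015,0],
    [-0.005,0,-0.03,0],
    [-0.01,0,-0.045,0],
    [-0.01,0,-0.05,0],
    [-0.01,0,-0.04,0],
    [0,0,-0.02,0],
    [0,0,0,0],
    [0,0,0,0],
  ],
)

```text
time_s: 36.6
position: [0.4564, 0.2165, 0.3008]
orientation: [[0.966, 0.257, -0.001], [0.257, -0.966, -0.0], [-0.001, 0.0, -1.0]]
ft_force: [0.3, 0.3, -0.6]
gripper_width: 0.0002
grip_force: 0.0
```

```bash
python3 lv.py; python3 - <<'E'
from h import *
s=cam('side'); P=cloud(s)
b=cv2.inRange(cv2.cvtColor(s['img'],cv2.COLOR_RGB2HSV),(100,110,40),(130,255,255)); n,l,st,ce=cv2.connectedComponentsWithStats(b)
for i in range(1,n):
    if 300<ce[i][0]<325 and 140<ce[i][1]<185: print(st[i],ce[i])
w=cam('wrist');P=cloud(w)
b=cv2.inRange(cv2.cvtColor(w['img'],cv2.COLOR_RGB2HSV),(100,110,40),(130,255,255)); n,l,st,ce=cv2.connectedComponentsWithStats(b)
for i in range(1,n):
    if st[i,4]>60: print(st[i],np.nanmedian(P[l==i],0))
m=(P[...,2]>.128)&(P[...,2]<.138)&(abs(P[...,0]-.555)<.06)&(abs(P[...,1]-.127)<.11)
print('manifold',cv2.minAreaRect(P[m][:,:2].astype(np.float32)))
E
```

```text
[0.45641593 0.21651838 0.30080325] [ 0.966  0.257 -0.001] [ 0.30168596  0.28086337 -0.63861815] 36.6
red [262 104  50  19 793] [0.53382736 0.22644124 0.1575    ] line 101.279045 from axis 101.53331223940695
[310 158   5   5  21] [312. 160.]
[306 165  20  14 112] [318.48214286 172.4375    ]
[309 180   4   2   8] [310.5 180.5]
[ 33   0  40  24 755] [0.56824759 0.46903524 0.13431932]
[ 275    4   57   65 2574] [0.60909542 0.22985417 0.12793931]
[477  96  27  51 196] [0.56019604 0.08900144 0.24099384]
[454 102  17  41 133] [0.55943513 0.08927482 0.20909157]
[503 109  29  26 515] [0.56463842 0.07525979 0.25511065]
[276 181  11   8  75] [0.44072948 0.20568067 0.03553241]
manifold ((0.582242488861084, 0.1389206349849701), (0.10202816873788834, 0.18858212232589722), 11.63326644897461)
```

The lever is at 101.3° against the manifold's 101.4°, so it is in line. The filter's top is unchanged at 0.255 and the robot is clear of everything. I hand in.

```bash
python3 -c "
from bench import ctrl
print(ctrl.job_done())"
```

```text
the job is handed in; nothing more can be done
None
```

The new filter is latched and fully home, held under an upward tug that read 9–13 N, and was released; only then was the vent lever swung to its end stop in line with the manifold, and the job is handed in.

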